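Ready the table easel for a canvas

TASK

Get the table easel ready for the next canvas: clear its ledge by laying the flat brush in the tray that already holds brushes and the thick pencil in the tray that already holds pencils. Then squeeze in the push button on the side of the canvas clamp on top of the mast, pull the clamp up along the mast past its first stop to the second one, at the top of its travel, and finish still holding it up there with the button pressed in, so that I can slip the canvas under it. Leave the other things on the table where they stand.

Things in the scene. Friction and masses are not known exactly. Their poses are not given: they have to be found in the camera images.
- easel: Small beech table easel, fixed to the table. Origin on the table at the mast's foot; x points to the easel's back, y along the ledge. Ledge: flat shelf in front of the mast, x -94 to 0, y +-150 mm, top 55 mm above the table, front lip 6 mm thick, 5 mm high. Low base (45 mm) x -100 to 160, y +-121 mm. The mast, 26 mm square, leans back (to +x) by 0.2 rad; two thin rods brace it behind.
- clamp_head: Canvas clamp on top of the mast: black plastic block 30 (x) x 36 (y) x 40 mm (along the mast), with an aluminium lip 32 mm out to the front at its bottom. Slides with the mast. Its origin is NOT in the block but on the mast axis 190 mm below the block's centre, along the mast; z along the mast, y as the easel's.
- clamp_grip (a point): Centre of the clamp block, at button height, 0.19 m above the table at the start, 0.28 m when up. z points up along the mast: pull this way. y is level, to the button's side. Pinch the clamp along y, one finger on the button, one on the plain far side (18 mm from this point): 44 mm wide with the button out, 38 mm with it in. Nothing stands beside it; 20 mm from here up to the block's top.
- button_face (a point): Centre of the outer face of the round grey push button (18 mm diameter) on the +y side of the clamp block (left, seen from the robot). Stands 8 mm out of the block when released, 2 mm when fully in; axes as clamp_grip. Pressed towards -y.
- release (a joint): Travel of the push button in m: 0 out, 0.006 fully in. Spring return: 3 N starts it, 6.6 N presses it fully in. It draws the pin that locks the mast; the mast is free once the button is more than 0.0045 in. Let go between stops, the pin rubs on the tube (the mast sticks or sinks) until it drops into a stop's hole. A grip of 15 to 30 N suits.
- mast (a joint): How far the mast with its clamp is pulled out along itself, in m: 0 lowest (locked there at the start), 0.050 first stop, 0.100 second stop, also the hard end of its travel. With the button kept in it runs freely past the first stop. The moving parts weigh 0.2 to 0.4 kg and sink by themselves when the button is in and nobody holds them; friction is about 1 N.
- brush: Short flat brush, 115 mm long, 20 mm wide at the wooden handle, 26 mm at the steel ferrule and the dark bristles, 10 mm thick. Origin: underside, at the middle of its length (on the handle 1.5 mm from the ferrule), near its centre of mass; x along the brush to the bristles, z up. 30 g. Lies flat on the ledge, roughly along it, on one side of the mast, about 88 mm from it.
- pencil: Thick hexagonal pencil, black lacquer, 10 mm across, 115 mm long, sharpened at one end. Origin: underside, middle of its length; x along it to the point, z up. 15 g. Lies on the ledge, roughly along it, on the other side of the mast.
- brush_tray: Open grey tray 190 (x) x 150 (y) x 30 mm high, walls and floor 4 mm, fixed to the table. Origin: centre of the underside, z up. Two brushes lie fixed in it side by side along its +y wall (they fill y from 16 to 70 mm, up to 14 mm high); the rest of the floor is free (middle of the free part: y = -27 mm).
- pencil_tray: Open grey tray just like the other. Three pencils lie fixed in it along its +y wall (they fill y from 27 to 65 mm, up to 14 mm high); the rest of the floor is free (its middle about y = -22 mm).
- brush_pot: Bystander: white pot of brushes, 84 mm across, 95 mm high (brushes to 180 mm), behind the easel to the left. Origin: centre of the underside.
- glue_bottle: Bystander: white glue bottle, 52 mm across, 130 mm high, behind the easel to the right. Origin: centre of the underside.
- paint_jar: Bystander: small paint jar, 52 mm across, 48 mm high, on the table between the robot and the easel. Origin: centre of the underside.
Not all that is in view belongs to the job. Of the things that look like the brush, the smallest one is meant.

How it is judged (in metres and radians):
On the way, in this order (a step that is already met when the one before it is completed fails the run):
1. brush and pencil lie in their own trays, let go (x of brush in the frame of brush_tray between -0.088 and 0.088 m and y of brush in the frame of brush_tray between -0.07 and 0.07 m and z of brush in the frame of brush_tray between 0 and 0.026 m and linear speed of each of brush, pencil below 0.03 m/s and x of pencil in the frame of pencil_tray between -0.088 and 0.088 m and y of pencil in the frame of pencil_tray between -0.07 and 0.07 m and z of pencil in the frame of pencil_tray between 0 and 0.026 m and contact force between each of brush, pencil and the fingers below 0.1 N), for 0.2 s.
2. with the button pressed in the fingers, the clamp is pulled up past the first stop (value of joint release above 0.0045 m and contact force between clamp_head and the fingers above 2 N and value of joint mast above 0.056 m), for 0.1 s.
At the end, for the whole second after the job is handed in: Brush and pencil lie in their own trays (origin inside the walls, under 26 mm above the table, still, let go); the fingers hold the clamp (over 2 N) at the second stop: mast out at least 94 of 100 mm and still, button in more than 4.5 of 6 mm (all of step 1 and value of joint release above 0.0045 m and contact force between clamp_head and the fingers above 2 N and value of joint mast above 0.094 m and velocity of joint mast between -0.01 and 0.01 m/s); the arm keeps its last pose, push and grip.
It fails at once if brush pot shoved or knocked over (distance of brush_pot from where it was at the start of the episode above 0.03 m or angle between brush_pot's own z axis and vertical above 0.5 rad).
It fails at once if glue bottle shoved or knocked over (distance of glue_bottle from where it was at the start of the episode above 0.03 m or angle between glue_bottle's own z axis and vertical above 0.5 rad).
It fails at once if paint jar shoved or knocked over (distance of paint_jar from where it was at the start of the episode above 0.03 m or angle between paint_jar's own z axis and vertical above 0.5 rad).
It also fails if it takes over 69 s, if anything falls off the work surface, if the arm or the gripper's body presses on something with over 40 N, if the wrist force passes 120 N, or if a joint passes its speed limit or range.

ROBOT

A 6-joint arm with a two-finger parallel gripper is mounted at the origin on the work surface. World frame = base frame: x ahead of the robot, y to its left, z up, the work surface at z = 0. Lengths are in mm, angles in rad, forces in N, time in s.
With the tool pointing down it reaches from about 250 to 775 mm from the base axis. Payload 4 kg.
Tool frame: the origin (TCP) lies midway between the tips of the shut fingers; the grasp point (between the pads) lies 19 mm behind it; z points along the fingers, y is the line along which they close (so a half turn about z gives the same grasp; the last joint's range is limited). The gripper opens to 94 mm and grips with 3 to 60 N. Pads are 16 mm wide; open, the fingers measure 119 mm over their backs; the gripper's body (75 mm by 177 mm) begins 78 mm behind the grasp point.
Start: joints at [-1.366, 0.087, 1.371, -0, 1.684, -0.103], TCP at [166.627, -524.171, 205.506] pointing down, gripper open.
Joint ranges: [-3.1, 3.1], [-0.76, 2.03], [0.27, 2.55], [-1.08, 4.22], [0.17, 2.65], [-2.57, 2.57]. Speed limits (rad/s): [2.79, 2.79, 3.14, 3.14, 3.14, 3.14].

INTERFACE

Orientations are given as a unit quaternion [w, x, y, z].
In Python, from bench import bot gives the robot as it stands. The module is installed in compiled form; this text tells all that it offers.
- The arm moves only by the tool send_rows, never from a script. Its argument "steps" is a list of rows, each an object with "claw": the opening, from 0 (shut) to 1 (fully open); "travel": the shift along the tool's x, y, z in m, a list of three; "spin": the turn about the tool's z in degrees. In form: [{"claw": claw, "travel": [tx, ty, tz], "spin": spin}, ...]. A call has 1 to 8 rows; each row is the pose to reach, as a shift and turn from the pose commanded when the call began, along the tool's axes at that moment; what a row does not reach only later rows make up. A row lasts 1/12 s, in which the tool goes at most 41.7 mm and 7.16 degrees, less where a joint would pass 70% of its speed; a pose out of reach is approached as far as the arm can. A call with a gripper value outside its range is refused whole. The fingers move at their own pace and stop on an object; "force" is the grip in N (left out, the last holds). Time passes only in rows, so rows that repeat a pose let the fingers close. It gives the time, the measured TCP pose, the force, the opening and the grip force at its end, in the units of the state.
- bot.state(): the state, without advancing time (a new reading comes with each control period).
- bot.read_camera(name): name is "side" or "top" or "wrist"; returns the picture (400x640x3 uint8, blue, green, red); there is no depth.
- bot.camera_model(name): a dict with "fx", "fy", "cx", "cy" (pixels), "xyz" and "attitude" of the camera in the world; the wrist camera has in their place "mount" (4x4, takes a point from camera to tool coordinates, whose origin is the TCP and whose axes are the flange's). Camera axes: x right, y up, looking along -z (the intrinsics and any distortion apply to the point x, -y, -z); pixel columns grow to the right and rows downward; lengths in mm; the calibration is good to about 2 mm. A picture is of the moment at which its call begins: read the wrist's pose just before it. camera_model takes no time and is no camera call.
- bot.finish_job(): hands the job in; it is judged then, once.
Trained networks look in the newest picture that a camera, given by its name, has taken for a name from the list of things; names that differ only in an ending like _2 or _b are one class to them, and where a whole thing is asked for, a point or a joint stands for the part that bears it (a point fixed in the world has none). Each returns a list of dicts, best first, with "p" (0 to 1); they miss things now and then, are a little off and sometimes report something else, mostly with a low value. They report only what shows in the picture. A call takes as long as a camera call. They do not tell look-alikes from the thing itself.
- bot.spot_in(camera, label): "rect" ([left, top, right, bottom] in pixels, round what is visible of it).
- bot.silhouettes(camera, label): "region" (400x640 bool, what is visible of it) and "rect" ([left, top, right, bottom] in pixels, round what is visible of it).
The state is a dict: "t": time; "qpos": joint angles; "joint_velocities": joint speeds; "tau": joint torques, N m; "tcp_pos": TCP position; "orientation": TCP orientation; "contact_force": force on the tool from outside, world axes, zero at the start; "wrist_torque": the same for the moment, N m; "grip_width": finger opening in mm; "gripper_force": force on a finger pad.
Only numpy, scipy, OpenCV 4.12 (cv2) and the standard library are available. Lean on these libraries where they do the work, as an engineer would, in place of code of your own. Each camera call takes 0.05 s, during which the arm holds its last target. There are 200 camera calls.

## Working session

There is one attempt and no reset: what is moved stays moved. The work goes in short steps, Python scripts to look and compute and a tool call to move; the robot and the scene stay as the last step left them, time stands still between calls to the robot, and variables do not carry over. Pictures are saved under pics/ and viewed, at most 10 in all, crops included, and the job is handed in when it is done.

Besides the shell and the picture viewer there is one more tool, called after "Request:" by a JSON object that holds its "op" and its "data", one argument or row to a line. send_rows: Moves the arm, as the interface text tells. Its arguments: {"type":"object","properties":{"steps":{"type":"array","items":{"type":"object","properties":{"claw":{"type":"number"},"travel":{"type":"array","items":{"type":"number"}},"spin":{"type":"number"}}}},"force":{"type":"number"}},"required":["steps"]}

```bash
mkdir -p pics; cat > h.py <<'E'
import numpy as np, cv2
from scipy.spatial.transform import Rotation as R
from bench import bot
def rot(q): return R.from_quat([q[1],q[2],q[3],q[0]]).as_matrix()
def cam(n):
    m=bot.camera_model(n)
    if n=='wrist':
        s=bot.state(); T=np.eye(4);T[:3,:3]=rot(s['orientation']);T[:3,3]=s['tcp_pos']
        T=T@np.array(m['mount']); return m,T[:3,:3],T[:3,3]
    a=np.array(m['attitude']); A=a if a.shape==(3,3) else rot(a)
    return m,A,np.array(m['xyz'])
def ray(c,uv):
    m,A,o=c; d=np.array([(uv[0]-m['cx'])/m['fx'],-(uv[1]-m['cy'])/m['fy'],-1]); return o,A@d
def at_z(c,uv,z):
    o,d=ray(c,uv); return o+d*(z-o[2])/d[2]
def proj(c,p):
    m,A,o=c; q=A.T@(np.array(p)-o); return np.array([m['cx']+m['fx']*q[0]/-q[2],m['cy']-m['fy']*q[1]/-q[2]])
def snap(n,f):
    c=cam(n); im=bot.read_camera(n); cv2.imwrite('pics/'+f,im); return c,im
E
python3 - <<'E'
from h import *
for n in ['top','side','wrist']: print(n,bot.camera_model(n))
print(bot.state())
a=bot.read_camera('top');cv2.imwrite('pics/top.png',a)
b=bot.read_camera('side');cv2.imwrite('pics/side.png',b)
for n in ['top','side']:
  for l in ['easel','clamp_head','button_face','brush','pencil','brush_tray','pencil_tray','paint_jar','glue_bottle','brush_pot']:
    print(n,l,[(np.round(d['rect']).tolist(),round(d['p'],2)) for d in bot.spot_in(n,l)])
E
```

```text
top {'fx': 438.3095488839507, 'fy': 438.3095488839507, 'cx': 322.3997864832413, 'cy': 203.45236179173003, 'xyz': array([ 296.54005768,  115.25697852, 1233.68050987]), 'attitude': array([-0.68536419, -0.07686217,  0.0812485 ,  0.71956015])}
side {'fx': 393.0638726558066, 'fy': 393.0638726558066, 'cx': 321.79301095387785, 'cy': 204.10951672248663, 'xyz': array([439.58733362, 779.56567251, 913.40729601]), 'attitude': array([-0.04916207, -0.02472357,  0.34778266,  0.9359589 ])}
wrist {'fx': 336.1040318339071, 'fy': 336.1040318339071, 'cx': 321.3388224315323, 'cy': 196.09592228212932, 'mount': array([[-4.36790160e-04,  9.71484987e-01,  2.37100671e-01,
         6.89152916e+01],
       [ 9.99999898e-01,  4.52103704e-04, -1.02144222e-05,
        -8.19140615e-01],
       [-1.17117250e-04,  2.37100643e-01, -9.71485086e-01,
        -1.80042484e+02],
       [ 0.00000000e+00,  0.00000000e+00,  0.00000000e+00,
         1.00000000e+00]])}
{'t': 0.0, 'qpos': array([-1.36611435e+00,  8.79576881e-02,  1.37223942e+00, -1.81037610e-05,
        1.68360546e+00, -1.03079657e-01]), 'joint_velocities': array
[... 1067 characters left out ...]
]
top paint_jar [([328.0, 248.0, 348.0, 269.0], 0.54)]
top glue_bottle [([441.0, 129.0, 464.0, 158.0], 0.89), ([234.0, 124.0, 267.0, 166.0], 0.7)]
top brush_pot [([237.0, 117.0, 265.0, 166.0], 0.56)]
side easel [([251.0, 144.0, 338.0, 231.0], 0.8)]
side clamp_head []
side button_face []
side brush [([316.0, 193.0, 328.0, 223.0], 0.81), ([294.0, 388.0, 337.0, 399.0], 0.58)]
side pencil [([315.0, 163.0, 318.0, 172.0], 0.6)]
side brush_tray [([290.0, 277.0, 378.0, 343.0], 0.58)]
side pencil_tray [([317.0, 115.0, 375.0, 152.0], 0.59)]
side paint_jar [([348.0, 214.0, 368.0, 231.0], 0.79)]
side glue_bottle [([267.0, 112.0, 284.0, 146.0], 0.94)]
side brush_pot [([198.0, 231.0, 249.0, 296.0], 0.87)]
```

```bash
python3 - <<'E'
from h import *
a=cv2.imread('pics/top.png')[100:330,140:530]
cv2.imwrite('pics/topc.png',cv2.resize(a,None,fx=2,fy=2,interpolation=cv2.INTER_CUBIC))
E
```

```text
(no output)
```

View pics/topc.png

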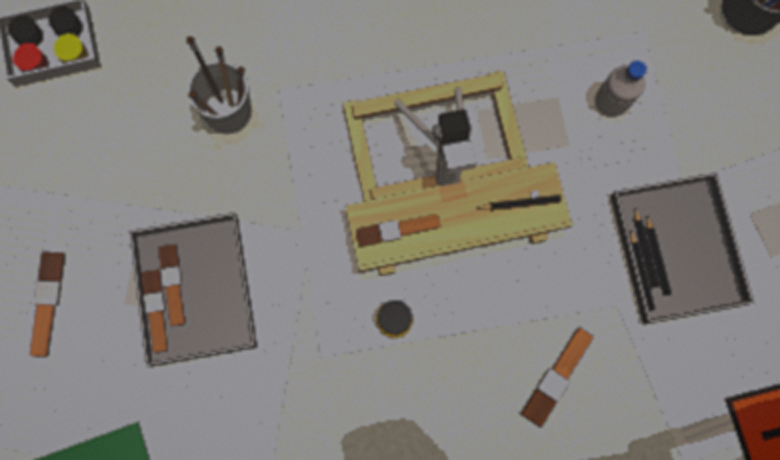

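The top view shows three brushes like the one meant: A on the ledge at (318–357, 209–222), B on the table at (404–439, 265–311), and C on the table at (154–175, 228–283). A fits because it is the smallest and lies on the ledge. The pencil is at (380–419, 196–204) with its point to the left. The brush tray is at left and the pencil tray at right, and in both the contents lie along the left (+y) wall. Next I'll measure the positions.

```bash
cat >> h.py <<'E'
def axis(c,reg,z):
    ys,xs=np.nonzero(reg); P=np.array([at_z(c,(u,v),z)[:2] for u,v in zip(xs,ys)])
    (cx,cy),(w,h),an=cv2.minAreaRect(P.astype(np.float32))
    if w<h: w,h,an=h,w,an+90
    return np.array([cx,cy]).round(1),round(w,1),round(h,1),round((an+90)%180-90,1)
E
python3 - <<'E'
from h import *
c=cam('top'); bot.read_camera('top')
for l,z in [('brush',65),('pencil',63)]:
    for d in bot.silhouettes('top',l): print(l,round(d['p'],2),np.round(d['rect']),axis(c,d['region'],z), axis(c,d['region'],10))
f=lambda u,v:(140+u/2,100+v/2)
for n,q in [('bt',[(131,232),(237,214),(256,346),(150,365)]),('pt',[(611,193),(716,175),(750,300),(643,322)])]:
    P=np.array([at_z(c,f(*p),30)[:2] for p in q]); print(n,P.round(),P.mean(0).round(),cv2.minAreaRect(P.astype(np.float32)))
for n,p,z in [('ledge FL',(360,270),57),('ledge FR',(571,227),57),('ledge BL',(346,208),55),('ledge BR',(556,165),55),('base BL',(345,102),45),('base BR',(505,73),45),('clamp top',(454,122),210),('jar',(394,318),48),('bottle',(636,68),130),('pot',(220,80),95)]:
    print(n,at_z(c,f(*p),z).round())
E
```

```text
brush 0.97 [156. 226. 175. 279.] (array([452. , 533.5]), 140.1, 33.6, -6.9) (array([459.3, 553.2]), 146.7, 35.2, -6.9)
brush 0.83 [316. 208. 361. 220.] (array([528.6,  57.5]), 111.7, 25.2, -82.3) (array([539.5,  54.8]), 117.0, 26.4, -82.3)
brush 0.76 [404. 263. 437. 315.] (array([ 324.3, -139.9]), 140.3, 32.4, -36.5) (array([ 325.6, -151.9]), 146.9, 33.9, -36.5)
bt [[551. 429.]
 [569. 281.]
 [384. 258.]
 [366. 402.]] [467. 343.] ((467.1055908203125, 343.5478515625), (186.84915161132812, 149.67330932617188), 7.1337785720825195)
pt [[ 574. -248.]
 [ 593. -400.]
 [ 414. -422.]
 [ 391. -271.]] [ 493. -335.] ((492.10980224609375, -335.3692626953125), (184.48825073242188, 153.11770629882812), 7.3326263427734375)
ledge FL [477. 112.  57.]
ledge FR [ 523. -179.   57.]
ledge BL [565. 127.  55.]
ledge BR [ 612. -168.   55.]
base BL [722. 122.  45.]
base BR [ 755. -110.   45.]
clamp top [631. -11. 210.]
jar [411.  69.  48.]
bottle [ 721. -270.  130.]
pot [745. 292.  95.]
```

Silhouette lengths at table height are 147 mm for B and C. A measures 112 mm at ledge height, so A is the brush meant. I'm setting out above the pencil.

Request:
{"op": "send_rows", "data": {
  "steps": [
    {"claw": 0.45,"travel": [0.5,-0.271,0.044],"spin": -80},
    {"claw": 0.45,"travel": [0.5,-0.271,0.044],"spin": -80},
    {"claw": 0.45,"travel": [0.5,-0.271,0.044],"spin": -80},
    {"claw": 0.45,"travel": [0.5,-0.271,0.044],"spin": -80},
    {"claw": 0.45,"travel": [0.5,-0.271,0.044],"spin": -80},
    {"claw": 0.45,"travel": [0.5,-0.271,0.044],"spin": -80},
    {"claw": 0.45,"travel": [0.5,-0.271,0.044],"spin": -80},
    {"claw": 0.45,"travel": [0.5,-0.271,0.044],"spin": -80}
  ]
}}

```text
t: 1.92
tcp_pos: [398.2, -283.1, 180.0]
orientation: [0.001, 0.792, 0.611, 0.0]
contact_force: [0.5, -0.8, 0.0]
grip_width: 44.4
gripper_force: 0.0
```

```bash
cat >> h.py <<'E'
def go(t,yaw):
    s=bot.state(); M=rot(s['orientation']); d=M.T@(np.array(t,float)-s['tcp_pos'])
    y=np.degrees(np.arctan2(M[1,0],M[0,0])); sp=-((yaw-y+180)%360-180)
    n=max(np.linalg.norm(d)/41.7,abs(sp)/7.16)
    print('t',round(s['t'],2),'pos',s['tcp_pos'].round(1),'yaw',round(y,1),'| travel',(d/1000).round(3),'spin',round(sp,1),'rows',round(n,1),'F',s['contact_force'].round(1),'w',round(s['grip_width'],1),'g',round(s['gripper_force'],1))
E
python3 - <<'E'
from h import *
go([560,-114,160],98)
E
```

```text
t 1.92 pos [ 398.2 -283.1  180. ] yaw 75.3 | travel [0.205 0.114 0.02 ] spin -22.7 rows 5.6 F [ 0.5 -0.8  0. ] w 44.4 g 0.0
```

Request:
{"op": "send_rows", "data": {
  "steps": [
    {"claw": 0.45,"travel": [0.205,0.114,0.02],"spin": -22.7},
    {"claw": 0.45,"travel": [0.205,0.114,0.02],"spin": -22.7},
    {"claw": 0.45,"travel": [0.205,0.114,0.02],"spin": -22.7},
    {"claw": 0.45,"travel": [0.205,0.114,0.02],"spin": -22.7},
    {"claw": 0.45,"travel": [0.205,0.114,0.02],"spin": -22.7},
    {"claw": 0.45,"travel": [0.205,0.114,0.02],"spin": -22.7},
    {"claw": 0.45,"travel": [0.205,0.114,0.02],"spin": -22.7},
    {"claw": 0.45,"travel": [0.205,0.114,0.02],"spin": -22.7}
  ]
}}

```text
t: 2.58
tcp_pos: [560.8, -115.3, 159.1]
orientation: [-0.0, 0.657, 0.754, -0.001]
contact_force: [-0.1, -0.1, 0.9]
grip_width: 42.3
gripper_force: 0.0
```

```bash
python3 - <<'E'
from h import *
go([560,-114,160],98)
c,im=snap('wrist','w1.png')
for l,z in [('pencil',60),('brush',60)]:
    for d in bot.silhouettes('wrist',l): print(l,round(d['p'],2),np.round(d['rect']),axis(c,d['region'],z))
E
```

```text
t 2.58 pos [ 560.8 -115.3  159.1] yaw 97.8 | travel [ 0.001 -0.001 -0.001] spin -0.2 rows 0.0 F [-0.1 -0.1  0.9] w 42.3 g 0.0
pencil 0.74 [315. 118. 336. 258.] (array([ 561.5, -110.2]), 116.5, 10.1, -86.1)
brush 0.7 [ 14. 128. 150. 246.] (array([ 362.4, -135.5]), 125.0, 32.1, -37.6)
brush 0.67 [302.   0. 332.  53.] (array([539. ,  18.2]), 34.1, 20.5, -81.9)
```

View pics/w1.png

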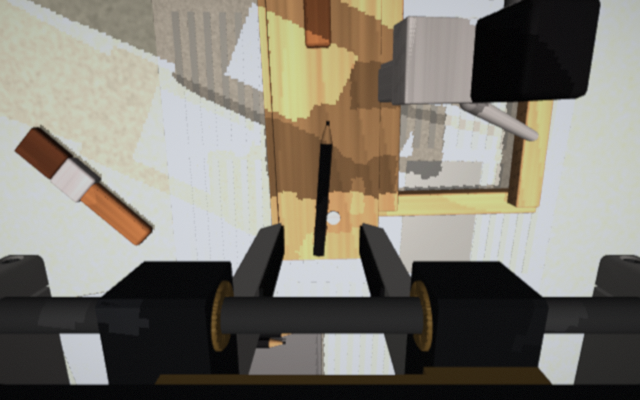

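The wrist view shows the pencil at (315–336, 118–258) with its point up in the picture (+y), midway between the ledge's edges. The handle end of brush A is at the top, (317, 25). I'm descending on the pencil.

```bash
python3 - <<'E'
from h import *
go([561.5,-110,59],93.9)
E
```

```text
t 2.73 pos [ 559.9 -117.4  160. ] yaw 97.6 | travel [0.007 0.003 0.101] spin 3.7 rows 2.4 F [-0.7 -0.3  0.2] w 42.6 g 0.0
```

Request:
{"op": "send_rows", "data": {
  "force": 15,
  "steps": [
    {"claw": 0.4,"travel": [0.005,0.002,0.04],"spin": 3.7},
    {"claw": 0.4,"travel": [0.005,0.002,0.07],"spin": 3.7},
    {"claw": 0.4,"travel": [0.005,0.002,0.09],"spin": 3.7},
    {"claw": 0.4,"travel": [0.005,0.002,0.101],"spin": 3.7},
    {"claw": 0.4,"travel": [0.005,0.002,0.101],"spin": 3.7},
    {"claw": 0.4,"travel": [0.005,0.002,0.101],"spin": 3.7}
  ]
}}

```text
t: 3.23
tcp_pos: [561.7, -112.3, 59.4]
orientation: [0.0, 0.683, 0.73, 0.0]
contact_force: [-0.2, -0.6, 0.6]
grip_width: 37.5
gripper_force: 0.0
```

```bash
python3 - <<'E'
from h import *
go([561.5,-110,59],93.9)
E
```

```text
t 3.23 pos [ 561.7 -112.3   59.4] yaw 93.8 | travel [ 0.002 -0.     0.   ] spin -0.1 rows 0.1 F [-0.2 -0.6  0.6] w 37.5 g 0.0
```

Request:
{"op": "send_rows", "data": {
  "force": 15,
  "steps": [
    {"claw": 0.4,"travel": [0.001,0,0.002],"spin": 0},
    {"claw": 0,"travel": [0.001,0,0.002],"spin": 0},
    {"claw": 0,"travel": [0.001,0,0.002],"spin": 0},
    {"claw": 0,"travel": [0.001,0,0.002],"spin": 0},
    {"claw": 0,"travel": [0.001,0,0.002],"spin": 0},
    {"claw": 0,"travel": [0.001,0,0.002],"spin": 0},
    {"claw": 0,"travel": [0.001,0,0.002],"spin": 0},
    {"claw": 0,"travel": [0.001,0,0.002],"spin": 0}
  ]
}}

```text
t: 3.9
tcp_pos: [561.9, -110.2, 57.1]
orientation: [0.0, 0.682, 0.731, 0.0]
contact_force: [-0.6, 0.2, 0.7]
grip_width: 9.5
gripper_force: 15.0
```

Request:
{"op": "send_rows", "data": {
  "steps": [
    {"claw": 0,"travel": [0,0,-0.03],"spin": 0},
    {"claw": 0,"travel": [0,0,-0.06],"spin": 0},
    {"claw": 0,"travel": [0,0,-0.06],"spin": 0}
  ]
}}

```text
t: 4.15
tcp_pos: [565.3, -111.2, 123.5]
orientation: [0.005, 0.682, 0.731, 0.003]
contact_force: [0.8, -0.1, 1.0]
grip_width: 9.6
gripper_force: 15.0
```

```bash
python3 - <<'E'
from h import *
go([496,-357,80],7.2)
E
```

```text
t 4.15 pos [ 565.3 -111.2  123.5] yaw 93.9 | travel [-0.24  -0.087  0.044] spin 86.7 rows 12.1 F [ 0.8 -0.1  1. ] w 9.6 g 15.0
```

Request:
{"op": "send_rows", "data": {
  "steps": [
    {"claw": 0,"travel": [-0.241,-0.083,0.02],"spin": 86.7},
    {"claw": 0,"travel": [-0.241,-0.083,0.02],"spin": 86.7},
    {"claw": 0,"travel": [-0.241,-0.083,0.02],"spin": 86.7},
    {"claw": 0,"travel": [-0.241,-0.083,0.02],"spin": 86.7},
    {"claw": 0,"travel": [-0.241,-0.083,0.02],"spin": 86.7},
    {"claw": 0,"travel": [-0.241,-0.083,0.02],"spin": 86.7},
    {"claw": 0,"travel": [-0.241,-0.083,0.02],"spin": 86.7},
    {"claw": 0,"travel": [-0.241,-0.083,0.02],"spin": 86.7}
  ]
}}

```text
t: 4.82
tcp_pos: [493.6, -359.3, 95.1]
orientation: [-0.0, 0.951, 0.309, -0.001]
contact_force: [1.0, -0.0, 0.4]
grip_width: 9.8
gripper_force: 15.0
```

```bash
python3 - <<'E'
from h import *
go([496,-357,80],7.2)
E
```

```text
t 4.82 pos [ 493.6 -359.3   95.1] yaw 36.0 | travel [ 0.003 -0.     0.015] spin 28.8 rows 4.0 F [ 1.  -0.   0.4] w 9.8 g 15.0
```

Request:
{"op": "send_rows", "data": {
  "steps": [
    {"claw": 0,"travel": [0.002,0,0.015],"spin": 28.8},
    {"claw": 0,"travel": [0.002,0,0.015],"spin": 28.8},
    {"claw": 0,"travel": [0.002,0,0.015],"spin": 28.8},
    {"claw": 0,"travel": [0.002,0,0.015],"spin": 28.8},
    {"claw": 0,"travel": [0.002,0,0.015],"spin": 28.8},
    {"claw": 0,"travel": [0.002,0,0.015],"spin": 28.8}
  ]
}}

```text
t: 5.32
tcp_pos: [496.9, -355.0, 81.2]
orientation: [-0.0, 0.998, 0.07, -0.0]
contact_force: [0.2, -0.8, -0.1]
grip_width: 9.6
gripper_force: 15.0
```

```bash
python3 - <<'E'
from h import *
c,im=snap('wrist','w2.png'); go([496,-357,8],7.2)
E
```

```text
t 5.37 pos [ 496.9 -355.    81.3] yaw 8.0 | travel [-0.001  0.002  0.073] spin 0.8 rows 1.8 F [ 0.7 -0.1 -1.1] w 9.8 g 15.0
```

View pics/w2.png

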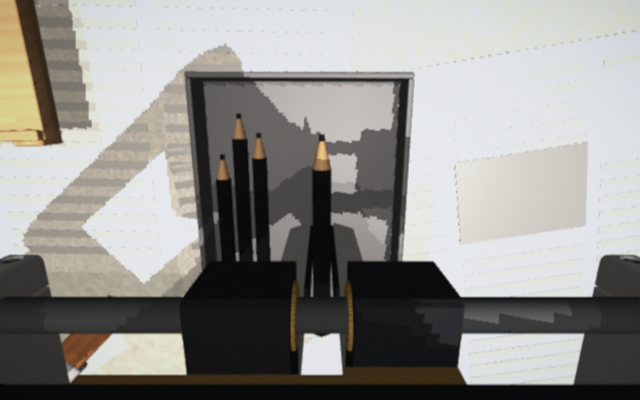

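The pencil hangs lined up with the tray, its tip at (321, 135), clear of the three fixed pencils (left, cols 215–268) and the right wall (col 400). I'm lowering and releasing it.

Request:
{"op": "send_rows", "data": {
  "steps": [
    {"claw": 0,"travel": [0,0.002,0.035],"spin": 0},
    {"claw": 0,"travel": [0,0.002,0.06],"spin": 0},
    {"claw": 0,"travel": [0,0.002,0.073],"spin": 0},
    {"claw": 0,"travel": [0,0.002,0.073],"spin": 0},
    {"claw": 0.15,"travel": [0,0.002,0.073],"spin": 0},
    {"claw": 0.3,"travel": [0,0.002,0.073],"spin": 0},
    {"claw": 0.3,"travel": [0,0.002,0.073],"spin": 0},
    {"claw": 0.3,"travel": [0,0.002,0.073],"spin": 0}
  ]
}}

```text
t: 6.03
tcp_pos: [497.9, -357.6, 9.9]
orientation: [0.001, 0.998, 0.069, 0.001]
contact_force: [0.7, 1.2, -0.2]
grip_width: 27.6
gripper_force: 0.0
```

Request:
{"op": "send_rows", "data": {
  "steps": [
    {"claw": 0.3,"travel": [0,0,-0.03],"spin": 0},
    {"claw": 0.3,"travel": [0,0,-0.07],"spin": 0},
    {"claw": 0.3,"travel": [0,0,-0.11],"spin": 0},
    {"claw": 0.3,"travel": [0,0,-0.15],"spin": 0},
    {"claw": 0.3,"travel": [0,0,-0.17],"spin": 0},
    {"claw": 0.3,"travel": [0,0,-0.17],"spin": 0}
  ]
}}

```text
t: 6.53
tcp_pos: [500.0, -359.3, 187.5]
orientation: [0.005, 0.998, 0.068, 0.005]
contact_force: [0.8, -0.2, 0.4]
grip_width: 28.1
gripper_force: 0.0
```

```bash
python3 - <<'E'
from h import *
go([535,47,180],97.7)
c=cam('wrist');bot.read_camera('wrist')
for d in bot.silhouettes('wrist','pencil'): print(round(d['p'],2),np.round(d['rect']),axis(c,d['region'],9))
E
```

```text
t 6.53 pos [ 500.  -359.3  187.5] yaw 7.9 | travel [ 0.09  -0.398  0.004] spin -89.8 rows 12.5 F [ 0.8 -0.2  0.4] w 28.1 g 0.0
0.62 [314. 132. 326. 234.] (array([ 495.2, -355.7]), 113.0, 10.0, 7.8)
```

The network finds the pencil at (495, −356) in the tray, lying flat. Now on to the brush.

Request:
{"op": "send_rows", "data": {
  "steps": [
    {"claw": 0.45,"travel": [0.085,-0.398,-0.01],"spin": -89.8},
    {"claw": 0.45,"travel": [0.085,-0.398,-0.01],"spin": -89.8},
    {"claw": 0.45,"travel": [0.085,-0.398,-0.01],"spin": -89.8},
    {"claw": 0.45,"travel": [0.085,-0.398,-0.01],"spin": -89.8},
    {"claw": 0.45,"travel": [0.085,-0.398,-0.01],"spin": -89.8},
    {"claw": 0.45,"travel": [0.085,-0.398,-0.01],"spin": -89.8},
    {"claw": 0.45,"travel": [0.085,-0.398,-0.01],"spin": -89.8},
    {"claw": 0.45,"travel": [0.085,-0.398,-0.01],"spin": -89.8}
  ]
}}

```text
t: 7.3
tcp_pos: [520.1, -22.6, 183.9]
orientation: [-0.002, 0.841, 0.541, -0.002]
contact_force: [0.8, -0.6, 0.7]
grip_width: 42.5
gripper_force: 0.0
```

```bash
python3 - <<'E'
from h import *
go([531,46,170],97.7)
E
```

```text
t 7.3 pos [520.1 -22.6 183.9] yaw 65.5 | travel [ 0.067 -0.019  0.014] spin -32.2 rows 4.5 F [ 0.8 -0.6  0.7] w 42.5 g 0.0
```

Request:
{"op": "send_rows", "data": {
  "steps": [
    {"claw": 0.45,"travel": [0.067,-0.019,0.014],"spin": -32.2},
    {"claw": 0.45,"travel": [0.067,-0.019,0.014],"spin": -32.2},
    {"claw": 0.45,"travel": [0.067,-0.019,0.014],"spin": -32.2},
    {"claw": 0.45,"travel": [0.067,-0.019,0.014],"spin": -32.2},
    {"claw": 0.45,"travel": [0.067,-0.019,0.014],"spin": -32.2},
    {"claw": 0.45,"travel": [0.067,-0.019,0.014],"spin": -32.2},
    {"claw": 0.45,"travel": [0.067,-0.019,0.014],"spin": -32.2}
  ]
}}

```text
t: 7.88
tcp_pos: [531.6, 44.1, 170.5]
orientation: [-0.002, 0.661, 0.75, -0.001]
contact_force: [0.3, -0.9, 0.7]
grip_width: 42.0
gripper_force: 0.0
```

```bash
python3 - <<'E'
from h import *
c,im=snap('wrist','w3.png'); go([531,46,170],97.7)
for d in bot.silhouettes('wrist','brush'): print(round(d['p'],2),np.round(d['rect']),axis(c,d['region'],65))
E
```

```text
t 7.93 pos [531.9  44.  171.1] yaw 97.2 | travel [ 0.002 -0.001  0.001] spin -0.5 rows 0.1 F [ 0.2 -1.3 -0. ] w 42.5 g 0.0
0.82 [306. 110. 342. 244.] (array([532.6,  59.6]), 113.6, 25.7, -80.6)
0.67 [ 63. 275. 107. 298.] (array([321.5, -71. ]), 38.5, 21.5, 5.2)
```

View pics/w3.png

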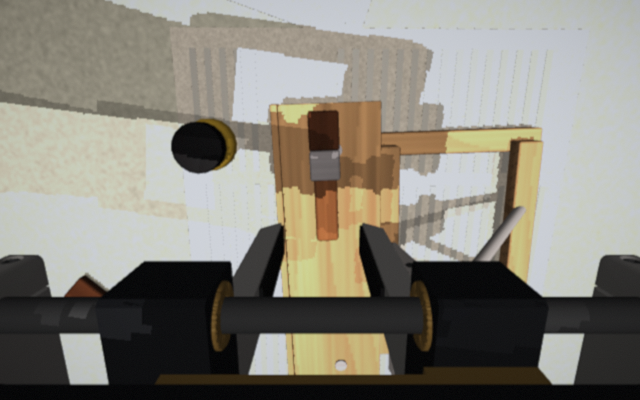

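The wrist view shows brush A on the ledge: bristles at (324, 128), ferrule at (325, 164), handle down to (327, 240). I'm gripping the handle just below the ferrule.

Request:
{"op": "send_rows", "data": {
  "force": 15,
  "steps": [
    {"claw": 0.42,"travel": [0.002,0.002,0.04],"spin": -1},
    {"claw": 0.42,"travel": [0.002,0.002,0.07],"spin": -1},
    {"claw": 0.42,"travel": [0.002,0.002,0.1],"spin": -1},
    {"claw": 0.42,"travel": [0.002,0.002,0.112],"spin": -1},
    {"claw": 0.42,"travel": [0.002,0.002,0.112],"spin": -1},
    {"claw": 0.42,"travel": [0.002,0.002,0.112],"spin": -1}
  ]
}}

```text
t: 8.48
tcp_pos: [534.6, 46.0, 61.0]
orientation: [-0.0, 0.654, 0.756, -0.0]
contact_force: [0.4, -0.6, -0.2]
grip_width: 39.4
gripper_force: 0.0
```

Request:
{"op": "send_rows", "data": {
  "force": 15,
  "steps": [
    {"claw": 0,"travel": [0,0,0.001],"spin": 0},
    {"claw": 0,"travel": [0,0,0.001],"spin": 0},
    {"claw": 0,"travel": [0,0,0.001],"spin": 0},
    {"claw": 0,"travel": [0,0,0.001],"spin": 0},
    {"claw": 0,"travel": [0,0,0.001],"spin": 0},
    {"claw": 0,"travel": [0,0,0.001],"spin": 0}
  ]
}}

```text
t: 8.98
tcp_pos: [535.3, 46.2, 61.1]
orientation: [0.001, 0.654, 0.757, 0.001]
contact_force: [-0.5, -0.4, 4.4]
grip_width: 19.5
gripper_force: 14.9
```

Request:
{"op": "send_rows", "data": {
  "steps": [
    {"claw": 0,"travel": [0,0,-0.02],"spin": 0},
    {"claw": 0,"travel": [0,0,-0.05],"spin": 0},
    {"claw": 0,"travel": [0,0,-0.08],"spin": 0},
    {"claw": 0,"travel": [0,0,-0.08],"spin": 0},
    {"claw": 0,"travel": [0,0,-0.08],"spin": 0}
  ]
}}

```text
t: 9.4
tcp_pos: [535.8, 46.3, 142.0]
orientation: [0.002, 0.654, 0.757, 0.001]
contact_force: [0.2, -0.1, -1.8]
grip_width: 19.9
gripper_force: 14.9
```

```bash
python3 - <<'E'
from h import *
c,im=snap('wrist','w4.png'); go([470,317,110],8)
E
```

```text
t 9.45 pos [534.5  46.2 139.9] yaw 98.3 | travel [ 0.277 -0.025  0.03 ] spin 90.3 rows 12.6 F [-0.9  0.1 -0.7] w 19.4 g 14.9
```

View pics/w4.png

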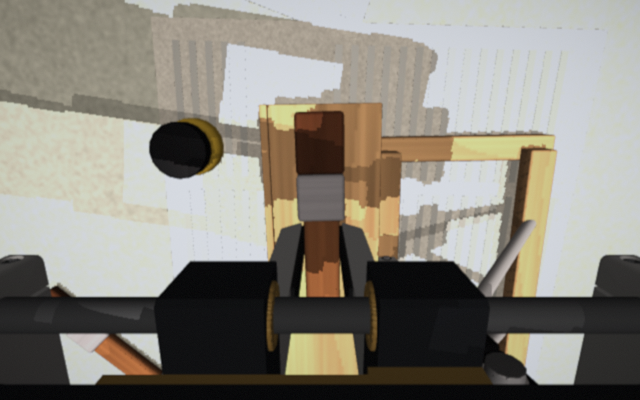

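The brush is held securely in the jaws, clear of the ledge. I'm carrying it to the tray with its bristles towards the robot.

Request:
{"op": "send_rows", "data": {
  "steps": [
    {"claw": 0,"travel": [0.276,-0.012,0.01],"spin": -89},
    {"claw": 0,"travel": [0.276,-0.012,0.01],"spin": -89},
    {"claw": 0,"travel": [0.276,-0.012,0.01],"spin": -89},
    {"claw": 0,"travel": [0.276,-0.012,0.01],"spin": -89},
    {"claw": 0,"travel": [0.276,-0.012,0.01],"spin": -89},
    {"claw": 0,"travel": [0.276,-0.012,0.01],"spin": -89},
    {"claw": 0,"travel": [0.276,-0.012,0.01],"spin": -89},
    {"claw": 0,"travel": [0.276,-0.012,0.01],"spin": -89}
  ]
}}

```text
t: 10.12
tcp_pos: [479.3, 321.9, 126.4]
orientation: [-0.003, 0.205, 0.979, -0.001]
contact_force: [0.4, -1.2, 0.0]
grip_width: 19.4
gripper_force: 14.9
```

```bash
python3 - <<'E'
from h import *
go([483,318,85],187.1)
E
```

```text
t 10.12 pos [479.3 321.9 126.4] yaw 156.3 | travel [-0.005 -0.002  0.041] spin -30.8 rows 4.3 F [ 0.4 -1.2  0. ] w 19.4 g 14.9
```

Request:
{"op": "send_rows", "data": {
  "steps": [
    {"claw": 0,"travel": [-0.004,-0.002,0.041],"spin": -30.8},
    {"claw": 0,"travel": [-0.004,-0.002,0.041],"spin": -30.8},
    {"claw": 0,"travel": [-0.004,-0.002,0.041],"spin": -30.8},
    {"claw": 0,"travel": [-0.004,-0.002,0.041],"spin": -30.8},
    {"claw": 0,"travel": [-0.004,-0.002,0.041],"spin": -30.8},
    {"claw": 0,"travel": [-0.004,-0.002,0.041],"spin": -30.8},
    {"claw": 0,"travel": [-0.004,-0.002,0.041],"spin": -30.8}
  ]
}}

```text
t: 10.7
tcp_pos: [484.3, 313.5, 86.7]
orientation: [-0.002, -0.055, 0.998, -0.001]
contact_force: [0.1, 0.4, -0.0]
grip_width: 19.5
gripper_force: 14.9
```

```bash
python3 - <<'E'
from h import *
c,im=snap('wrist','w5.png'); go([483,318,10],187.1)
E
```

```text
t 10.75 pos [484.6 313.6  87.2] yaw -173.6 | travel [0.001 0.005 0.077] spin -0.7 rows 1.9 F [ 0.4  0.  -0.6] w 19.5 g 14.9
```

View pics/w5.png

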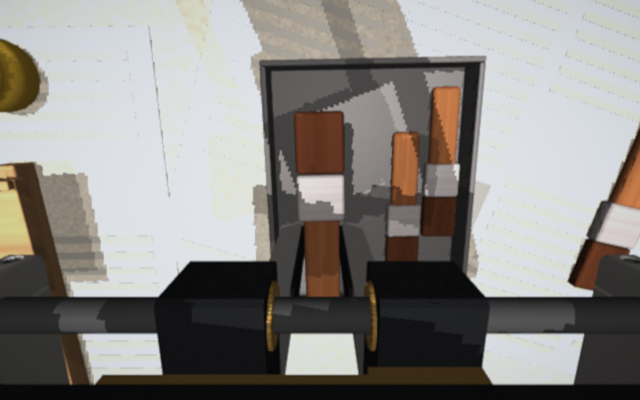

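The brush hangs over the free floor at col 320, between the left wall (col 270) and the fixed brushes (col 388). I'm shifting 5 mm right and setting it down.

Request:
{"op": "send_rows", "data": {
  "steps": [
    {"claw": 0,"travel": [0,0.005,0.03],"spin": 0},
    {"claw": 0,"travel": [0,0.005,0.06],"spin": 0},
    {"claw": 0,"travel": [0,0.005,0.076],"spin": 0},
    {"claw": 0,"travel": [0,0.005,0.076],"spin": 0},
    {"claw": 0.2,"travel": [0,0.005,0.076],"spin": 0},
    {"claw": 0.37,"travel": [0,0.005,0.076],"spin": 0},
    {"claw": 0.37,"travel": [0,0.005,0.076],"spin": 0},
    {"claw": 0.37,"travel": [0,0.005,0.076],"spin": 0}
  ]
}}

```text
t: 11.42
tcp_pos: [485.8, 319.5, 14.5]
orientation: [0.001, -0.056, 0.998, 0.001]
contact_force: [-0.8, 0.4, -0.1]
grip_width: 34.1
gripper_force: 0.0
```

Request:
{"op": "send_rows", "data": {
  "steps": [
    {"claw": 0.37,"travel": [0,0,-0.04],"spin": 0},
    {"claw": 0.37,"travel": [0,0,-0.08],"spin": 0},
    {"claw": 0.37,"travel": [0,0,-0.12],"spin": 0},
    {"claw": 0.37,"travel": [0,0,-0.16],"spin": 0},
    {"claw": 0.37,"travel": [0,0,-0.2],"spin": 0},
    {"claw": 0.37,"travel": [0,0,-0.24],"spin": 0},
    {"claw": 0.37,"travel": [0,0,-0.25],"spin": 0},
    {"claw": 0.37,"travel": [0,0,-0.25],"spin": 0}
  ]
}}

```text
t: 12.08
tcp_pos: [486.6, 320.0, 269.2]
orientation: [0.005, -0.056, 0.998, 0.002]
contact_force: [-0.1, -0.0, 0.2]
grip_width: 34.8
gripper_force: 0.0
```

```bash
python3 - <<'E'
from h import *
go([600,-15,270],189)
c=cam('wrist');bot.read_camera('wrist')
for d in bot.silhouettes('wrist','brush'): print(round(d['p'],2),np.round(d['rect']),axis(c,d['region'],14))
c=cam('top');im=bot.read_camera('top')
for l,z in (('brush',14),('pencil',12),('clamp_head',210)):
  for d in bot.silhouettes('top',l): print(l,round(d['p'],2),np.round(d['rect']),axis(c,d['region'],z))
# clamp: dark block pixels in top & side
cv2.imwrite('pics/clamp.png',cv2.resize(np.hstack([im[140:200,330:410],bot.read_camera('side')[130:190,260:340]]),None,fx=5,fy=5,interpolation=cv2.INTER_CUBIC))
E
```

```text
t 12.08 pos [486.6 320.  269.2] yaw -173.6 | travel [-0.075 -0.346 -0.001] spin -2.6 rows 8.5 F [-0.1 -0.   0.2] w 34.8 g 0.0
0.82 [470. 108. 528. 220.] (array([461.4, 553.4]), 143.7, 37.5, -7.9)
0.59 [306. 109. 330. 201.] (array([473.1, 317. ]), 115.2, 26.6, 6.7)
brush 0.6 [402. 266. 440. 313.] (array([ 325.7, -150.7]), 147.8, 34.7, -36.5)
brush 0.56 [154. 241. 170. 282.] (array([437.3, 555.5]), 102.4, 27.5, -2.4)
pencil 0.69 [313. 136. 426. 237.] (array([625.4, -20.8]), 313.5, 263.5, -80.7)
pencil 0.46 [477. 204. 491. 244.] (array([ 493.6, -355.6]), 111.3, 14.0, 8.5)
clamp_head 0.58 [209. 222. 264. 272.] (array([437.9, 310.1]), 129.3, 104.2, -83.2)
clamp_head 0.55 [354. 154. 378. 187.] (array([606.4,  -8.4]), 79.0, 49.2, 7.1)
```

View pics/clamp.png

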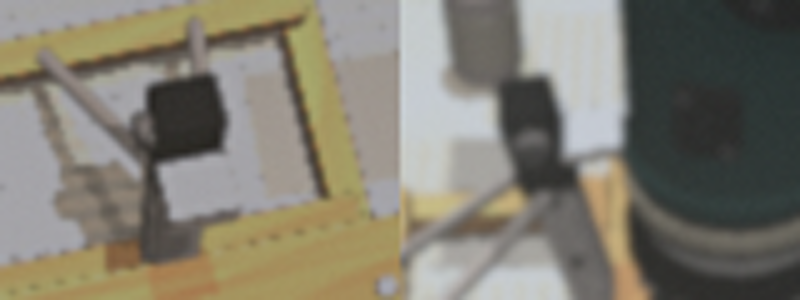

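The brush lies in its tray at (473, 317), measured length 115 mm. The crop shows the black clamp block in the top view at about (367, 163), with the grey button on its left; the side view shows it at about (286, 153). I'm going above the clamp for a close look.

Request:
{"op": "send_rows", "data": {
  "steps": [
    {"claw": 0.8,"travel": [-0.08,-0.346,-0.02],"spin": -2.6},
    {"claw": 0.8,"travel": [-0.08,-0.346,-0.02],"spin": -2.6},
    {"claw": 0.8,"travel": [-0.08,-0.346,-0.02],"spin": -2.6},
    {"claw": 0.8,"travel": [-0.08,-0.346,-0.02],"spin": -2.6},
    {"claw": 0.8,"travel": [-0.08,-0.346,-0.02],"spin": -2.6},
    {"claw": 0.8,"travel": [-0.08,-0.346,-0.02],"spin": -2.6},
    {"claw": 0.8,"travel": [-0.08,-0.346,-0.02],"spin": -2.6},
    {"claw": 0.8,"travel": [-0.08,-0.346,-0.02],"spin": -2.6}
  ]
}}

```text
t: 13.1
tcp_pos: [595.6, 3.3, 280.5]
orientation: [-0.001, -0.079, 0.997, 0.0]
contact_force: [1.0, 0.5, 0.3]
grip_width: 75.0
gripper_force: 0.0
```

Request:
{"op": "send_rows", "data": {
  "steps": [
    {"claw": 0.8,"travel": [0,0,0],"spin": 0},
    {"claw": 0.8,"travel": [0,0,0],"spin": 0},
    {"claw": 0.8,"travel": [0,0,0],"spin": 0}
  ]
}}

```text
t: 13.35
tcp_pos: [595.3, 5.5, 280.5]
orientation: [-0.001, -0.079, 0.997, 0.0]
contact_force: [0.9, 0.5, -0.3]
grip_width: 75.3
gripper_force: 0.0
```

```bash
python3 - <<'E'
from h import *
go([626,-14,210],189)
c,im=snap('wrist','w6.png')
yaw=np.radians(9);X=np.array([np.cos(yaw),np.sin(yaw),0])
for p in [(626.5,-14.5,190),(630.4,-13.9,209.6)]: print(proj(c,p).round())
for l in ('clamp_head','button_face','easel'):
  for d in bot.spot_in('wrist',l): print(l,round(d['p'],2),np.round(d['rect']))
E
```

```text
t 13.35 pos [595.3   5.5 280.5] yaw -171.0 | travel [-0.027 -0.024  0.07 ] spin 0.0 rows 1.9 F [ 0.9  0.5 -0.3] w 75.3 g 0.0
[291. 230.]
[289. 243.]
clamp_head 0.67 [266. 174. 325. 263.]
clamp_head 0.56 [170.  83. 430. 278.]
button_face 0.49 [319. 230. 323. 249.]
button_face 0.32 [519.  31. 639. 192.]
easel 0.88 [172.  86. 429. 278.]
```

View pics/w6.png

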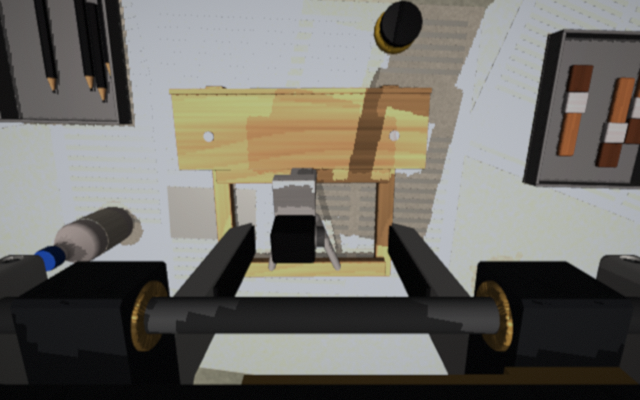

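The wrist view shows the clamp block at cols 271–316, rows 215–262, with the button at its right (321, 240) and the lip end at row 175. I'm checking this against the geometry.

```bash
python3 - <<'E'
from h import *
from scipy.optimize import least_squares
c=cam('wrist'); s=bot.state(); print(s['tcp_pos'])
im=cv2.imread('pics/w6.png'); g=im.max(2)
print('col',[(int(r),int(g[r,294])) for r in range(168,270,3)])
print('row240',[(int(k),int(g[240,k])) for k in range(264,330,2)])
yaw=np.radians(9);X=np.array([np.cos(yaw),np.sin(yaw),0]);Y=np.array([-X[1],X[0],0])
Xm=np.cos(.2)*X-np.array([0,0,np.sin(.2)]); Zm=np.sin(.2)*X+np.array([0,0,np.cos(.2)])
for G in [np.array([626.5,-11,190])]:
  for n,a in [('top back L',(15,18,20)),('top back R',(15,-18,20)),('top front L',(-15,18,20)),('lip end L',(-47,18,-20)),('lip end R',(-47,-18,-20)),('button',(0,26,0))]:
    print(n,proj(c,G+a[0]*Xm+a[1]*Y+a[2]*Zm).round())
  M=rot(s['orientation']); print('grip in tool frame',(M.T@(G-s['tcp_pos'])).round(1))
E
```

```text
[595.30779846   6.90198735 281.7250474 ]
col [(168, 119), (171, 97), (174, 98), (177, 100), (180, 139), (183, 187), (186, 118), (189, 114), (192, 112), (195, 111), (198, 112), (201, 111), (204, 113), (207, 143), (210, 150), (213, 148), (216, 8), (219, 6), (222, 6), (225, 6), (228, 6), (231, 6), (234, 10), (237, 12), (240, 10), (243, 10), (246, 8), (249, 10), (252, 11), (255, 8), (258, 8), (261, 8), (264, 176), (267, 182)]
row240 [(264, 196), (266, 195), (268, 191), (270, 105), (272, 9), (274, 11), (276, 9), (278, 11), (280, 12), (282, 9), (284, 9), (286, 9), (288, 11), (290, 11), (292, 10), (294, 10), (296, 8), (298, 10), (300, 11), (302, 10), (304, 9), (306, 12), (308, 9), (310, 9), (312, 7), (314, 58), (316, 98), (318, 66), (320, 65), (322, 64), (324, 104), (326, 146), (328, 114)]
top back L [315. 258.]
top back R [271. 258.]
top front L [314. 227.]
lip end L [315. 170.]
lip end R [273. 170.]
button [324. 230.]
grip in tool frame [-27.9 -22.7  91.7]
```

The block sits about 4 mm further out than predicted; its width and y match. I'm moving over it, then down.

Request:
{"op": "send_rows", "data": {
  "force": 25,
  "steps": [
    {"claw": 0.8,"travel": [-0.031,-0.021,0],"spin": 0},
    {"claw": 0.8,"travel": [-0.031,-0.021,0],"spin": 0},
    {"claw": 0.8,"travel": [-0.031,-0.021,0.02],"spin": 0},
    {"claw": 0.8,"travel": [-0.031,-0.021,0.04],"spin": 0},
    {"claw": 0.8,"travel": [-0.031,-0.021,0.06],"spin": 0},
    {"claw": 0.8,"travel": [-0.031,-0.021,0.071],"spin": 0},
    {"claw": 0.8,"travel": [-0.031,-0.021,0.071],"spin": 0},
    {"claw": 0.8,"travel": [-0.031,-0.021,0.071],"spin": 0}
  ]
}}

```text
t: 14.22
tcp_pos: [629.3, -9.9, 210.7]
orientation: [-0.0, -0.079, 0.997, 0.0]
contact_force: [-1.1, 0.7, -0.1]
grip_width: 75.2
gripper_force: 0.0
```

Request:
{"op": "send_rows", "data": {
  "force": 20,
  "steps": [
    {"claw": 0.3,"travel": [0,0,0],"spin": 0},
    {"claw": 0.3,"travel": [0,0,0],"spin": 0},
    {"claw": 0.3,"travel": [0,0,0],"spin": 0},
    {"claw": 0.3,"travel": [0,0,0],"spin": 0},
    {"claw": 0.3,"travel": [0,0,0],"spin": 0},
    {"claw": 0.3,"travel": [0,0,0],"spin": 0},
    {"claw": 0.3,"travel": [0,0,0],"spin": 0},
    {"claw": 0.3,"travel": [0,0,0],"spin": 0}
  ]
}}

```text
t: 14.88
tcp_pos: [629.6, -10.7, 210.7]
orientation: [-0.0, -0.079, 0.997, -0.0]
contact_force: [-0.2, 0.2, 0.1]
grip_width: 28.5
gripper_force: 0.0
```

```bash
python3 - <<'E'
from h import *
go([627,-11,171],189)
E
```

```text
t 14.88 pos [629.6 -10.7 210.7] yaw -171.0 | travel [0.003 0.    0.04 ] spin 0.0 rows 1.0 F [-0.2  0.2  0.1] w 28.5 g 0.0
```

I had the grasp-point offset with the wrong sign: the fingers shut just above the block and touched nothing. I'm reopening and going down 40 mm.

Request:
{"op": "send_rows", "data": {
  "force": 20,
  "steps": [
    {"claw": 0.8,"travel": [0,0,-0.01],"spin": 0},
    {"claw": 0.8,"travel": [0,0,-0.01],"spin": 0},
    {"claw": 0.8,"travel": [0,0,-0.01],"spin": 0},
    {"claw": 0.8,"travel": [0,0,-0.01],"spin": 0},
    {"claw": 0.8,"travel": [0,0,-0.01],"spin": 0},
    {"claw": 0.8,"travel": [0,0,-0.01],"spin": 0},
    {"claw": 0.8,"travel": [0,0,-0.01],"spin": 0},
    {"claw": 0.8,"travel": [0,0,-0.01],"spin": 0}
  ]
}}

```text
t: 15.55
tcp_pos: [629.5, -10.6, 220.5]
orientation: [-0.0, -0.079, 0.997, -0.0]
contact_force: [-0.1, 0.4, -0.8]
grip_width: 74.8
gripper_force: 0.0
```

Request:
{"op": "send_rows", "data": {
  "steps": [
    {"claw": 0.8,"travel": [0.001,0,0.015],"spin": 0},
    {"claw": 0.8,"travel": [0.001,0,0.03],"spin": 0},
    {"claw": 0.8,"travel": [0.001,0,0.045],"spin": 0},
    {"claw": 0.8,"travel": [0.001,0,0.05],"spin": 0},
    {"claw": 0.8,"travel": [0.001,0,0.05],"spin": 0},
    {"claw": 0.8,"travel": [0.001,0,0.05],"spin": 0}
  ]
}}

```text
t: 16.05
tcp_pos: [628.6, -10.8, 170.8]
orientation: [-0.0, -0.079, 0.997, -0.0]
contact_force: [-0.4, 0.3, 1.1]
grip_width: 74.5
gripper_force: 0.0
```

Request:
{"op": "send_rows", "data": {
  "force": 20,
  "steps": [
    {"claw": 0.3,"travel": [0,0,0],"spin": 0},
    {"claw": 0.3,"travel": [0,0,0],"spin": 0},
    {"claw": 0.3,"travel": [0,0,0],"spin": 0},
    {"claw": 0.3,"travel": [0,0,0],"spin": 0},
    {"claw": 0.3,"travel": [0,0,0],"spin": 0},
    {"claw": 0.3,"travel": [0,0,0],"spin": 0},
    {"claw": 0.3,"travel": [0,0,0],"spin": 0},
    {"claw": 0.3,"travel": [0,0,0],"spin": 0}
  ]
}}

```text
t: 16.72
tcp_pos: [629.2, -12.5, 171.2]
orientation: [0.001, -0.078, 0.997, -0.001]
contact_force: [0.9, -5.4, 1.3]
grip_width: 36.9
gripper_force: 20.0
```

```bash
python3 - <<'E'
from h import *
go([627,-11,171],189)
E
```

```text
t 16.72 pos [629.2 -12.5 171.2] yaw -171.0 | travel [0.002 0.002 0.   ] spin -0.0 rows 0.1 F [ 0.9 -5.4  1.3] w 36.9 g 20.0
```

Width is 37 mm, so the button is in. I'm pulling up along the leaning mast.

Request:
{"op": "send_rows", "data": {
  "force": 25,
  "steps": [
    {"claw": 0.3,"travel": [0,-0.001,0],"spin": 0},
    {"claw": 0.3,"travel": [-0.001,-0.001,-0.005],"spin": 0},
    {"claw": 0.3,"travel": [-0.002,-0.001,-0.01],"spin": 0},
    {"claw": 0.3,"travel": [-0.004,-0.001,-0.02],"spin": 0},
    {"claw": 0.3,"travel": [-0.006,-0.001,-0.03],"spin": 0},
    {"claw": 0.3,"travel": [-0.008,-0.001,-0.04],"spin": 0},
    {"claw": 0.3,"travel": [-0.01,-0.001,-0.05],"spin": 0},
    {"claw": 0.3,"travel": [-0.01,-0.001,-0.05],"spin": 0}
  ]
}}

```text
t: 17.38
tcp_pos: [639.4, -11.0, 222.3]
orientation: [0.001, -0.078, 0.997, -0.001]
contact_force: [1.8, -4.5, -1.5]
grip_width: 36.2
gripper_force: 25.0
```

Request:
{"op": "send_rows", "data": {
  "force": 25,
  "steps": [
    {"claw": 0.3,"travel": [-0.002,0,-0.01],"spin": 0},
    {"claw": 0.3,"travel": [-0.004,0,-0.02],"spin": 0},
    {"claw": 0.3,"travel": [-0.006,0,-0.03],"spin": 0},
    {"claw": 0.3,"travel": [-0.008,0,-0.04],"spin": 0},
    {"claw": 0.3,"travel": [-0.009,0,-0.045],"spin": 0},
    {"claw": 0.3,"travel": [-0.01,0,-0.048],"spin": 0},
    {"claw": 0.3,"travel": [-0.01,0,-0.048],"spin": 0},
    {"claw": 0.3,"travel": [-0.01,0,-0.048],"spin": 0}
  ]
}}

```text
t: 18.05
tcp_pos: [648.5, -9.5, 268.0]
orientation: [-0.001, -0.078, 0.997, -0.001]
contact_force: [1.3, -4.8, -3.1]
grip_width: 36.5
gripper_force: 25.0
```

```bash
python3 - <<'E'
from h import *
go([649,-12,269],189)
im=bot.read_camera('side')
cv2.imwrite('pics/s2.png',cv2.resize(im[100:260,230:430],None,fx=4,fy=3.7))
E
```

```text
t 18.05 pos [648.5  -9.5 268. ] yaw -171.0 | travel [-0.    -0.003 -0.001] spin -0.0 rows 0.1 F [ 1.3 -4.8 -3.1] w 36.5 g 25.0
```

View pics/s2.png

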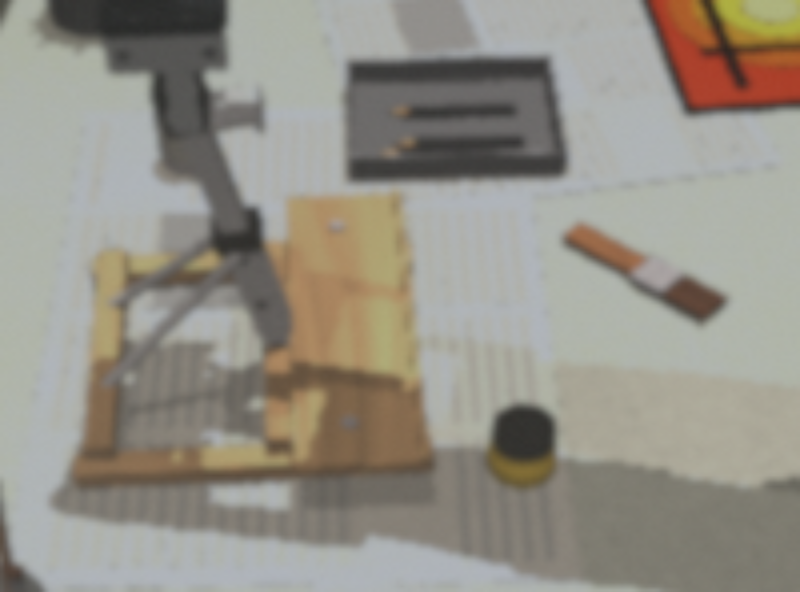

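The clamp and mast are up in the grip, about 99 mm out. The block is at (182, 100) in the crop, and the pencil lies in its tray at the top. I'm easing up to feel the hard stop.

Request:
{"op": "send_rows", "data": {
  "force": 25,
  "steps": [
    {"claw": 0.3,"travel": [0,0,-0.001],"spin": 0},
    {"claw": 0.3,"travel": [-0.001,0,-0.002],"spin": 0},
    {"claw": 0.3,"travel": [-0.001,0,-0.003],"spin": 0},
    {"claw": 0.3,"travel": [-0.001,0,-0.003],"spin": 0},
    {"claw": 0.3,"travel": [-0.001,0,-0.003],"spin": 0},
    {"claw": 0.3,"travel": [-0.001,0,-0.003],"spin": 0}
  ]
}}

```text
t: 18.6
tcp_pos: [648.7, -9.4, 269.3]
orientation: [-0.002, -0.078, 0.997, -0.0]
contact_force: [-0.1, -6.0, -4.7]
grip_width: 36.4
gripper_force: 25.0
```

Request:
{"op": "send_rows", "data": {
  "force": 25,
  "steps": [
    {"claw": 0.3,"travel": [0,-0.001,-0.001],"spin": 0},
    {"claw": 0.3,"travel": [-0.001,-0.001,-0.002],"spin": 0},
    {"claw": 0.3,"travel": [-0.001,-0.001,-0.003],"spin": 0},
    {"claw": 0.3,"travel": [-0.001,-0.001,-0.003],"spin": 0},
    {"claw": 0.3,"travel": [-0.001,-0.001,-0.003],"spin": 0},
    {"claw": 0.3,"travel": [-0.001,-0.001,-0.003],"spin": 0}
  ]
}}

```text
t: 19.1
tcp_pos: [648.6, -9.5, 269.5]
orientation: [-0.006, -0.078, 0.997, 0.0]
contact_force: [-2.7, -3.6, -19.5]
grip_width: 36.1
gripper_force: 25.0
```

```bash
python3 - <<'E'
from h import *
go([649,-12,269],189)
for i in range(4):
  c=cam('top'); bot.read_camera('top'); s=bot.state(); print(s['tcp_pos'].round(1),s['contact_force'].round(1))
for l in ('brush','pencil'):
  for d in bot.silhouettes('top',l): print(l,round(d['p'],2),np.round(d['rect']),axis(c,d['region'],12))
E
```

```text
t 19.1 pos [648.6  -9.5 269.5] yaw -171.0 | travel [ 0.    -0.003  0.   ] spin -0.0 rows 0.1 F [ -2.7  -3.6 -19.5] w 36.1 g 25.0
[648.6  -9.5 269.5] [ -3.5  -4.6 -20.5]
[648.6  -9.5 269.5] [ -2.8  -4.1 -20. ]
[648.6  -9.5 269.5] [ -3.2  -3.9 -20.1]
[648.7  -9.5 269.5] [ -2.3  -3.8 -19.5]
brush 0.94 [151. 226. 174. 280.] (array([459.7, 549.6]), 143.2, 35.1, -5.2)
brush 0.8 [242. 223. 255. 263.] (array([472.2, 316.7]), 115.6, 26.7, 8.2)
brush 0.63 [362. 136. 380. 160.] (array([741.5, -48.8]), 68.6, 49.9, -2.8)
brush 0.62 [423. 264. 438. 288.] (array([ 360.6, -178. ]), 60.4, 28.3, -38.9)
pencil 0.57 [477. 204. 491. 245.] (array([ 493.5, -355. ]), 111.3, 15.2, 8.6)
```

The hard stop is felt: z is steady at 269.5 with 20 N. Brush and pencil are both in their trays. I'm easing off slightly and handing in.

Request:
{"op": "send_rows", "data": {
  "force": 25,
  "steps": [
    {"claw": 0.3,"travel": [0,0,0.001],"spin": 0},
    {"claw": 0.3,"travel": [0,0,0.001],"spin": 0},
    {"claw": 0.3,"travel": [0,0,0.001],"spin": 0},
    {"claw": 0.3,"travel": [0,0,0.001],"spin": 0}
  ]
}}

```text
t: 19.73
tcp_pos: [648.7, -9.5, 269.5]
orientation: [-0.005, -0.078, 0.997, 0.0]
contact_force: [-4.1, -3.9, -18.6]
grip_width: 36.2
gripper_force: 25.0
```

```bash
python3 - <<'E'
from h import *
go([649,-12,269],189)
s=bot.state()
if s['tcp_pos'][2]>267.5 and s['grip_width']<39: print(bot.finish_job())
E
```

```text
t 19.73 pos [648.7  -9.5 269.5] yaw -171.0 | travel [ 0.    -0.003  0.001] spin 0.0 rows 0.1 F [ -4.1  -3.9 -18.6] w 36.2 g 25.0
the job is handed in; nothing more can be done
None
```

I handed the job in at about 20 s: the brush and pencil lie in their trays, and the arm is holding the clamp against its top stop with the button pressed in; no verdict came back.

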